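# Square a circuit-board carrier to its stop rail with the pusher stick

### The arm

A 6-joint arm with a two-finger parallel gripper is mounted at the origin on the work surface. World frame = base frame: x ahead of the robot, y to its left, z up, the work surface at z = 0. Lengths are in m, angles in rad, forces in N, time in s.
With the tool pointing down it reaches from about 0.25 to 0.725 m from the base axis. Payload 9.7 kg.
Tool frame: the origin (TCP) lies on the centre line of the jaws, within the pads' length; the fingertips stand 19 mm ahead of it and the grasp point (between the pads) is the TCP; x points along the fingers, z is the direction in which the jaws open and shut, and the axes are right-handed (so a half turn about x gives the same grasp; the last joint's range is limited). The gripper opens to 85 mm and grips with 20 to 120 N. Pads are 22 mm wide; open, the fingers measure 114 mm over their backs; the gripper's body (76 mm by 85 mm) begins 54 mm behind the grasp point. The pads swing forward as they close: fully open they stand 13 mm farther back than shut.
Start: joints at [1.188, 0.087, 0.176, 1.66, 0, 1.571], TCP at [0.205, 0.51, 0.25] pointing down, gripper open.
Joint ranges: [-3.13, 3.13], [-0.85, 1.81], [-1.15, 1.24], [-2.2, 2.28], [-1.44, 1.52], [-3.14, 3.14]. Speed limits (rad/s): [2.22, 2.22, 2.57, 3.14, 3.14, 3.14].

### API

Orientations are given as a rotation vector (axis times angle).
In Python, from bench import state, camera, job_done gives the robot as it stands. The module is installed in compiled form; this text tells all that it offers.
- The arm moves only by the shell command python3 -m handwheel 'ROWS'. ROWS is JSON, one flat list of numbers, 7 for each row, row after row: the turn, a rotation vector about the world's x, y, z normalised to -1 to 1, where 1 is pi rad, then the shift along the world's x, y, z normalised to -1 to 1, where 1 is 250 mm, then the opening, from -1 (shut) to 1 (fully open). A call has 1 to 12 rows; each row is the pose to reach, as a shift and turn from the pose commanded when the call began, turning the shorter way round; what a row does not reach only later rows make up. A row lasts 1/8 s, in which the tool goes at most 62.5 mm and 10.7 degrees, less where a joint would pass 70% of its speed; a pose out of reach is approached as far as the arm can. A call with a number of a shift or a turn outside -1 to 1 is refused whole. A call with a gripper value outside its range is refused whole. The fingers move at their own pace and stop on an object; the grip force is fixed at half the most. Time passes only in rows, so rows that repeat a pose let the fingers close. It gives the time, the measured TCP pose, the force and the opening at its end, in the units of the state.
- state(): the state, without advancing time (a new reading comes with each control period).
- camera(name): name is "scene" or "top" or "wrist"; returns a dict with "pixels" (420x560x3 uint8, red, green, blue), "intrinsics" (3x3 intrinsics, pixels), "xyz" and "attitude" of the camera in the world; the wrist camera has in their place "tool_from_camera" (4x4, takes a point from camera to tool coordinates, whose origin is the TCP and whose axes are the tool frame's). Camera axes: x right, y up, looking along -z (the intrinsics and any distortion apply to the point x, -y, -z); pixel columns grow to the right and rows downward; lengths in m; the calibration is good to about 2 mm. A picture is of the moment at which its call begins: read the wrist's pose just before it. There is no depth.
- job_done(): hands the job in, once; it reports no verdict.
The state is a dict: "t": time; "qpos": joint angles; "qvel": joint speeds; "joint_efforts": joint torques, N m; "tcp_pos": TCP position; "tool_rot": TCP orientation; "wrist_force": force on the tool from outside, world axes, zero at the start; "wrist_torque": the same for the moment, N m; "width": opening from 0.0 (shut) to 1.0 (fully open).
Only numpy, scipy, OpenCV 4.12 (cv2) and the standard library are available. Lean on these libraries where they do the work, as an engineer would, in place of code of your own. Each camera call takes 0.05 s, during which the arm holds its last target. There are 200 camera calls.

### The job

Draw the yellow pusher stick up out of the tool holder and use it to slide the black carrier with the green circuit board along the bench until its long far edge lies flush against the aluminium rail; never touch the carrier with the gripper, and do not shift the loose transformer resting on the board. Then stand the stick back in the empty compartment of the holder and let go, leaving the other tools in the holder and the dishes of parts alone.

Things in the scene. Friction and masses are not known exactly. Their poses are not given: they have to be found in the camera images.
- stick: Yellow square pusher stick, 18 x 18 x 180 mm, 60 g, lowest 30 mm black rubber. It stands upright and loose in one of the three holder compartments (which one varies), faces parallel to the holder's sides. Origin: centre of its underside; z runs up along the stick.
- holder: Grey tool block fixed to the bench, 56 (x) x 156 (y) x 80 mm high, with three square 36 x 36 mm compartments open at the top, in a row along its y axis at y = -50, 0, +50 mm; their floors lie 6 mm above the bench. Origin: centre of its underside; z up. The stick protrudes 106 mm above it, the other tools 46 and 56 mm: lift the stick well clear of them before moving sideways.
- rail: Straight aluminium stop rail fixed to the bench, 20 (x) x 260 (y) x 16 mm high. Origin: centre of its underside; x points across it, away from the robot; y along it, to the robot's left. Its stop face is the near long face, at x = -10 mm; the carrier lies on that side.
- carrier: Black carrier, green circuit board in its top, 100 (x) x 160 (y) x 14 mm high, about 350 g, loose on the bench, askew, short of the rail. It slides under 2 to 5 N. Pushed mid near edge it swings against the rail; if an end stays open, push again nearer that end. Origin: centre of its underside; x points to the long edge that must meet the rail, y along its long side, z up.
- corner_left (a point): Corner of the carrier at the +y end of its long far edge (x = +50, y = +80 mm in the carrier's frame, 7 mm up). Flush means that both corners lie at the rail's stop face.
- corner_right (a point): Corner of the carrier at the -y end of its long far edge (x = +50, y = -80 mm in the carrier's frame, 7 mm up).
- spot (a point): Place of the transformer on the carrier's top face (x = 0, y = -25, z = 14 mm in the carrier's frame).
- transformer: Dark steel transformer with a yellow winding, 36 x 40 x 30 mm, about 90 g, resting loose on the circuit board (not soldered). Origin: centre of its underside, at the start on point spot.
- marker: White marker with a blue cap, 22 mm thick, 120 mm long, standing loose in another compartment of the holder; leave alone. Origin: centre of its underside.
- brush: Brush with a wooden handle, 23 mm thick, 130 mm long, standing head down in the third compartment; leave alone. Origin: centre of its underside.
- dish_red: White round dish with red-brown parts, 82 mm across, 26 mm high; leave alone. Origin: centre of its underside.
- dish_grey: White round dish with dark grey parts, 82 mm across, 26 mm high; leave alone. Origin: centre of its underside.
Mind the look-alikes: they are no part of the job. What is meant by the stick is not orange or purple, and is the smaller of those in its own colour.

How it is judged:
By the outcome, as a careful person would: the job done as asked, in the order asked, and still so for the second after the job is handed in, with the robot touching nothing.
It also fails if it takes over 59 s, if anything falls off the work surface, if the arm or the gripper's body presses on something with over 40 N, if the wrist force passes 120 N, or if a joint passes its speed limit or range.

## Working session

There is one attempt and no reset: what is moved stays moved. The work goes in short steps, Python scripts to look and compute and a shell command to move; the robot and the scene stay as the last step left them, time stands still between calls to the robot, and variables do not carry over. Pictures are saved under pics/ and viewed, about 8 in all and at most 12, crops included, and the job is handed in when it is done.

```bash
mkdir -p pics; cat > h.py <<'E'
import numpy as np, cv2
from bench import state, camera
from scipy.spatial.transform import Rotation as R
def snap(n,f):
    s=state(); c=camera(n); cv2.imwrite(f'pics/{f}.png',c['pixels'][:,:,::-1]); np.save(f'pics/{f}.npy',{'c':c,'s':s},allow_pickle=True); return c
def pose(d):
    c,s=d['c'],d['s']
    if 'xyz' in c:
        a=np.array(c['attitude']); Rm=a if a.shape==(3,3) else R.from_rotvec(a).as_matrix()
        return Rm,np.array(c['xyz'])
    T=np.array(c['tool_from_camera']); Rt=R.from_rotvec(s['tool_rot']).as_matrix()
    return Rt@T[:3,:3], Rt@T[:3,3]+np.array(s['tcp_pos'])
def load(f): return np.load(f'pics/{f}.npy',allow_pickle=True).item()
def px2w(f,u,v,z):
    d=load(f);Rm,p=pose(d);K=np.array(d['c']['intrinsics'])
    r=np.linalg.solve(K,[u,v,1]); r=Rm@(r*[1,-1,-1]); return p+r*(z-p[2])/r[2]
def w2px(f,P):
    d=load(f);Rm,p=pose(d);K=np.array(d['c']['intrinsics'])
    q=(Rm.T@(np.array(P)-p))*[1,-1,-1]; q=K@q; return q[:2]/q[2]
E
python3 - <<'E'
from h import *
print(state())
for n in('scene','top'):
    c=snap(n,n+'0'); print({k:v for k,v in c.items() if k!='pixels'})
E
```

```text
{'t': 0.0, 'qpos': array([ 1.18801952e+00,  8.74681540e-02,  1.75138457e-01,  1.65978813e+00,
       -3.38230925e-05,  1.57079181e+00]), 'qvel': array([ 5.12139343e-04, -8.11522583e-04,  2.38486285e-04,  5.20144415e-04,
       -4.31002355e-05, -3.29819248e-04]), 'joint_efforts': array([ 2.53827209e-03, -5.20384812e+01,  4.64802468e+01,  1.62446348e-02,
        8.75194360e-05,  7.17469050e-06]), 'tcp_pos': array([0.20535853, 0.51001098, 0.24958082]), 'tool_rot': array([-0.92356297,  1.36741781,  0.92229711]), 'wrist_force': array([ 0.0809865 ,  0.0760911 , -0.55775193]), 'wrist_torque': array([ 0.06914295,  0.04224247, -0.00610692]), 'width': 1.0001653717720462}
{'intrinsics': array([[381.20261525,   0.        , 284.77410783],
       [  0.        , 381.20261525, 211.27337739],
       [  0.        ,   0.        ,   1.        ]]), 'xyz': array([1.04049642, 0.34519337, 0.77768794]), 'attitude': array([0.38943472, 0.74399735, 2.08136034])}
{'intrinsics': array([[415.0493746 ,   0.        , 283.56429646],
       [  0.        , 415.0493746 , 209.27057982],
       [  0.        ,   0.        ,   1.        ]]), 'xyz': array([ 3.68411862e-01, -1.13905654e-03,  1.23999791e+00]), 'attitude': array([ 0.11341169, -0.1150057 , -1.56890939])}
```

View pics/scene0.png

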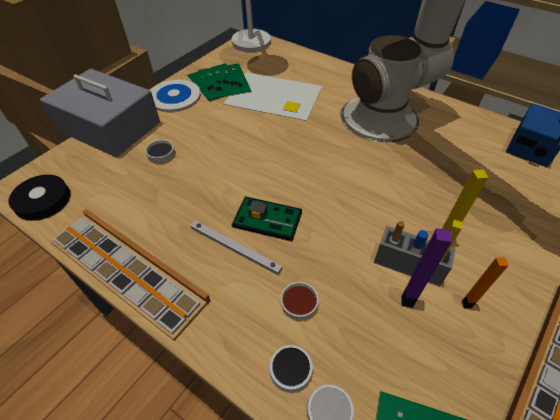

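View pics/top0.png

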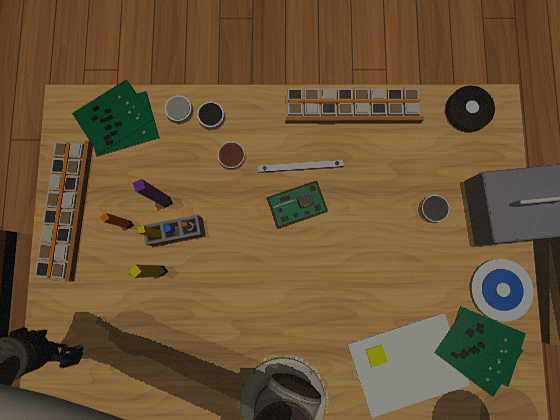

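The top view shows these candidates for the stick:
- yellow in the holder (149,230)
- a larger yellow standing free (150,271)
- orange (115,220)
- purple (152,193)

I choose the one in the holder. The marker is at (168,229), the brush at (187,227), the carrier at (297,204), the rail at (300,166) and the dishes at (231,154) and (210,115). Next I'll check close crops.

```bash
python3 - <<'E'
import cv2,numpy as np
t=cv2.imread('pics/top0.png');s=cv2.imread('pics/scene0.png')
a=cv2.resize(t[170:290,90:220],None,fx=4,fy=4,interpolation=2)
b=cv2.resize(t[140:240,250:360],None,fx=4.0,fy=4.8,interpolation=2)[:480,:]
a=np.pad(a,((0,0),(0,0),(0,0)))
a=cv2.resize(a,(400,369));
c=cv2.resize(t[145:237,250:350],(400,368),interpolation=2)
cv2.imwrite('pics/crop1.png',np.hstack([cv2.resize(t[180:280,100:210],(400,364),interpolation=2),c[:364]]))
E
```

```text
(no output)
```

View pics/crop1.png

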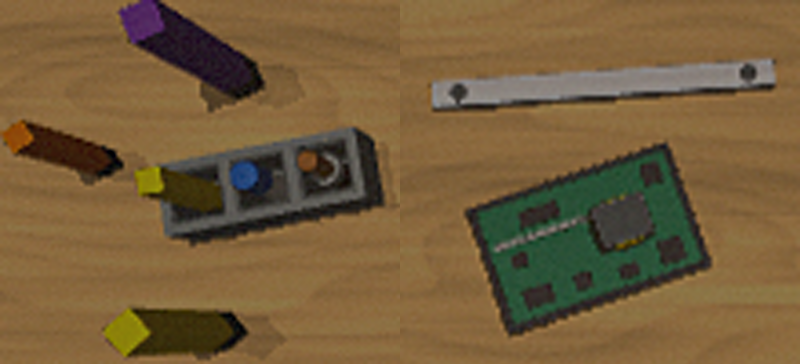

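The crop shows the yellow stick in the holder's left (+y) compartment, with its top at crop (150,181). The blue-capped marker is in the middle, the brush on the right, and the larger yellow decoy stands alone below.

```bash
python3 - <<'E'
from h import *
np.set_printoptions(precision=4,suppress=True)
k=400/110
L=lambda x,y:(100+(x+.5)/k-.5,180+(y+.5)/k-.5)
Rr=lambda x,y:(250+(x-400+.5)/4-.5,145+(y+.5)/4-.5)
def go(n,pts,f,z):
    W=np.array([px2w('top0',*f(*p),z) for p in pts]);c=W.mean(0)
    print(n,c,'\n',W[:,:2],'sides',np.linalg.norm(np.roll(W,-1,0)-W,axis=1)); 
    e=(W[0]-W[1]+W[3]-W[2]); print(' yaxis angle deg vs world y',np.degrees(np.arctan2(-e[0],e[1])))
go('stick',[(138,169),(161,167),(164,192),(141,195)],L,.186)
go('holder',[(160,164),(357,127),(367,197),(165,237)],L,.08)
go('carrier',[(468,211),(667,144),(710,265),(512,335)],Rr,.014)
go('rail',[(432,83),(773,60),(775,84),(433,108)],Rr,.016)
go('decoy',[(128,309),(151,333),(126,357),(103,331)],L,.22)
print('transf',px2w('top0',*Rr(622,221),.044))
print('dishred',px2w('top0',231,154,.026),'grey',px2w('top0',210,114,.026))
print(px2w('top0',*L(258,80),0),px2w('top0',*L(118,162),0),px2w('top0',*L(240,330),0))
s=state();print(R.from_rotvec(s['tool_rot']).as_matrix())
E
```

```text
stick [0.4715 0.3606 0.186 ] 
 [[0.4798 0.3701]
 [0.4811 0.354 ]
 [0.4636 0.3511]
 [0.4615 0.3671]] sides [0.0161 0.0178 0.0161 0.0185]
 yaxis angle deg vs world y 6.194222301514555
holder [0.4815 0.311  0.08  ] 
 [[0.4948 0.3906]
 [0.5235 0.2393]
 [0.4691 0.2301]
 [0.4385 0.3841]] sides [0.154  0.0552 0.157  0.0567]
 yaxis angle deg vs world y 10.978276411066213
carrier [ 0.5632 -0.0426  0.014 ] 
 [[ 0.5841  0.0482]
 [ 0.6352 -0.1016]
 [ 0.543  -0.1325]
 [ 0.4907  0.0152]] sides [0.1583 0.0972 0.1566 0.099 ]
 yaxis angle deg vs world y 19.16397247219939
rail [ 0.6814 -0.0539  0.016 ] 
 [[ 0.682   0.0759]
 [ 0.6997 -0.1826]
 [ 0.681  -0.1837]
 [ 0.6627  0.075 ]] sides [0.2591 0.0187 0.2593 0.0194]
 yaxis angle deg vs world y 3.9832105296336824
decoy [0.3664 0.36   0.22  ] 
 [[0.382  0.3601]
 [0.366  0.3439]
 [0.3502 0.3598]
 [0.3674 0.3761]] sides [0.0227 0.0224 0.0236 0.0216]
 yaxis angle deg vs world y -45.59032585990928
transf [ 0.5712 -0.0655  0.044 ]
dishred [0.7148 0.1558 0.026 ] grey [0.8409 0.2222 0.026 ]
[0.5737 0.3394 0.    ] [0.5052 0.4524 0.    ] [0.3679 0.3462 0.    ]
[[-0.0004 -0.9276  0.3735]
 [-0.0011  0.3735  0.9276]
 [-1.     -0.     -0.0012]]
```

```bash
python3 -m handwheel '[0,0,0,0,0,0.2,0.2, 0,0,-0.317,0.96,-0.6,0.2,0.2, 0,0,-0.317,0.96,-0.6,0.2,0.2, 0,0,-0.317,0.96,-0.6,0.2,0.2, 0,0,-0.317,0.96,-0.6,0.2,0.2, 0,0,-0.317,0.96,-0.6,0.2,0.2, 0,0,-0.317,0.96,-0.6,0.2,0.2, 0,0,-0.317,0.96,-0.6,0.2,0.2, 0,0,-0.317,0.96,-0.6,0.2,0.2, 0,0,-0.317,0.96,-0.6,0.2,0.2]'
python3 - <<'E'
from h import *
c=snap('wrist','w1'); print(c['tool_from_camera'],c['intrinsics'][0]); s=state(); print(s['tcp_pos'],R.from_rotvec(s['tool_rot']).as_matrix().round(3))
for P in [(.472,.36,.186),(.4815,.311,.08)]: print(w2px('w1',P))
E
```

```text
t: 1.35
tcp_pos: [0.445, 0.3605, 0.3003]
tool_rot: [-0.152, 1.565, 0.152]
wrist_force: [1.1, -0.2, -0.2]
width: 0.598
[[-1.03132559e-03  3.13471057e-01 -9.49597195e-01 -1.23422948e-01]
 [-4.64777791e-04  9.49597447e-01  3.13471645e-01  8.06916364e-02]
 [ 9.99999360e-01  7.64643014e-04 -8.33649758e-04 -5.98074267e-04]
 [ 0.00000000e+00  0.00000000e+00  0.00000000e+00  1.00000000e+00]] [318.06795447   0.         275.93663012]
[0.44505193 0.36051336 0.30034466] [[ 0.    -0.192  0.981]
 [ 0.     0.981  0.192]
 [-1.     0.     0.   ]]
[309.60289519 217.95802657]
[298.82471293 227.19192391]
```

View pics/w1.png

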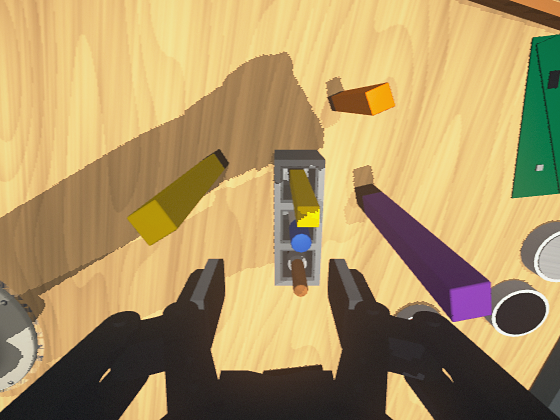

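The wrist view shows the stick's top at (309,217), where the top-camera estimate puts it, and the jaws are aligned with the holder. I'll descend and grip.

```bash
python3 -m handwheel '[0,0,0,0.108,0,0,0.2, 0,0,0,0.108,0,0,0.2, 0,0,0,0.108,0,-0.2,0.2, 0,0,0,0.108,0,-0.4,0.2, 0,0,0,0.108,0,-0.55,0.2, 0,0,0,0.108,0,-0.632,0.2, 0,0,0,0.108,0,-0.632,0.2, 0,0,0,0.108,0,-0.632,-1, 0,0,0,0.108,0,-0.632,-1, 0,0,0,0.108,0,-0.632,-1, 0,0,0,0.108,0,-0.632,-1, 0,0,0,0.108,0,-0.632,-1]'
```

```text
t: 2.9
tcp_pos: [0.4728, 0.3606, 0.1439]
tool_rot: [-0.15, 1.564, 0.152]
wrist_force: [-1.1, 0.1, 7.3]
width: 0.203
```

```bash
python3 -m handwheel '[0,0,0,0,0,0.06,-1, 0,0,0,0,0,0.2,-1, 0,0,0,0,0,0.4,-1, 0,0,0,0,0,0.6,-1, 0,0,0,0,0,0.72,-1, 0,0,0,0,0,0.72,-1, 0,0,0,0,-0.15,0.72,-1, 0,0,-0.02,0,-0.35,0.72,-1, 0,0,-0.039,0,-0.55,0.72,-1, 0,0,-0.039,0,-0.75,0.72,-1, 0,0,-0.039,0.02,-0.95,0.72,-1, 0,0,-0.039,0.04,-1,0.72,-1]'
python3 - <<'E'
from h import *
snap('scene','s2'); snap('wrist','w2')
a=cv2.imread('pics/s2.png');b=cv2.imread('pics/w2.png')
cv2.imwrite('pics/c2.png',cv2.resize(np.hstack([a,b]),(800,300),interpolation=cv2.INTER_AREA)); print(state()['width'],state()['tcp_pos'])
E
```

```text
t: 4.4
tcp_pos: [0.4822, 0.1078, 0.322]
tool_rot: [-0.053, 1.571, 0.052]
wrist_force: [0.7, 0.8, -0.9]
width: 0.202
0.198533562548401 [0.48264556 0.10924825 0.32169365]
```

View pics/c2.png

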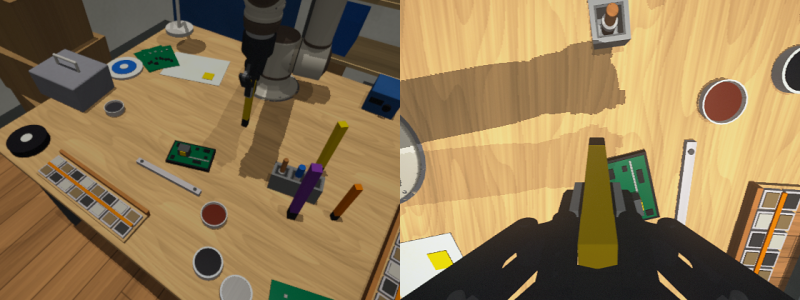

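The stick hangs straight in the jaws and its compartment is empty. Next I'll move behind the carrier and lower it.

```bash
python3 -m handwheel '[0,0,0,-0.05,-0.2,0,-1, 0,0,0,-0.05,-0.4,0,-1, 0,0,0,-0.05,-0.6,0,-1, 0,0,0,-0.05,-0.66,0,-1, 0,0,0,-0.05,-0.66,-0.15,-1, 0,0,0,-0.05,-0.66,-0.35,-1, 0,0,0,-0.05,-0.66,-0.55,-1, 0,0,0,-0.05,-0.66,-0.68,-1, 0,0,0,-0.05,-0.66,-0.728,-1, 0,0,0,-0.05,-0.66,-0.728,-1]'
python3 - <<'E'
from h import *
snap('top','t3')
a=cv2.imread('pics/t3.png');b=cv2.imread('pics/top0.png')
cv2.imwrite('pics/c3.png',cv2.resize(a[145:265,240:360],(600,600),interpolation=2));print(state()['tcp_pos'],state()['wrist_force'])
E
```

```text
t: 5.75
tcp_pos: [0.4702, -0.0539, 0.1405]
tool_rot: [-0.055, 1.57, 0.056]
wrist_force: [0.6, -0.3, 0.5]
width: 0.202
[ 0.47042322 -0.05416202  0.14111602] [-0.36419091 -0.05718491 -0.56504052]
```

```bash
python3 -m handwheel '[0,0,0,0.05,0.003,0,-1, 0,0,0,0.08,0.006,0,-1, 0,0,0,0.10,0.007,0,-1, 0,0,0,0.115,0.008,0,-1, 0,0,0,0.13,0.009,0,-1, 0,0,0,0.145,0.01,0,-1, 0,0,0,0.16,0.011,0,-1, 0,0,0,0.175,0.012,0,-1, 0,0,0,0.19,0.013,0,-1, 0,0,0,0.205,0.014,0,-1, 0,0,0,0.22,0.015,0,-1, 0,0,0,0.235,0.016,0,-1]'
python3 -m handwheel '[0,0,0,0.015,0.001,0,-1, 0,0,0,0.03,0.002,0,-1, 0,0,0,0.04,0.003,0,-1, 0,0,0,0.05,0.004,0,-1, 0,0,0,0.06,0.004,0,-1, 0,0,0,0.07,0.005,0,-1, 0,0,0,0.08,0.006,0,-1]'
python3 - <<'E'
from h import *
snap('top','t4');snap('wrist','w4')
a=cv2.imread('pics/t4.png');b=cv2.imread('pics/w4.png')
cv2.imwrite('pics/c4.png',np.hstack([cv2.resize(a[140:240,250:350],(400,400),interpolation=2),cv2.resize(b,(400,400))]));print(state()['tcp_pos'],state()['wrist_force'])
E
```

```text
t: 7.3
tcp_pos: [0.529, -0.0508, 0.1402]
tool_rot: [-0.055, 1.57, 0.055]
wrist_force: [-1.4, 0.4, -1.2]
width: 0.203
t: 8.18
tcp_pos: [0.5485, -0.0492, 0.1401]
tool_rot: [-0.054, 1.571, 0.055]
wrist_force: [-4.8, 0.5, -0.9]
width: 0.204
[ 0.54885534 -0.04923681  0.14013518] [-3.47209343 -0.04996495 -0.86115524]
```

View pics/c4.png

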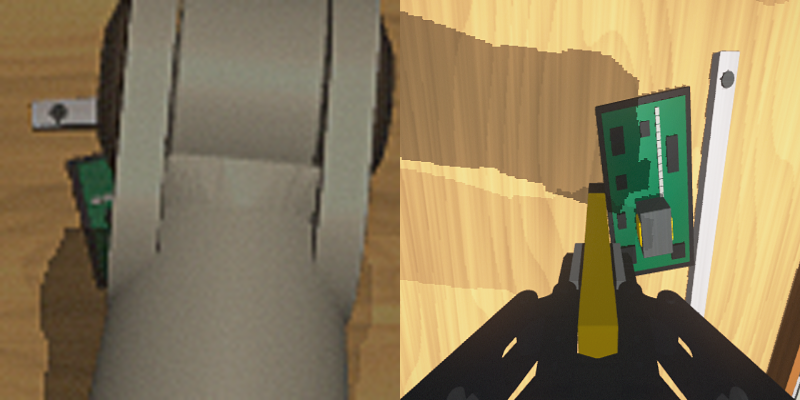

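The wrist view shows the carrier's right corner (694,265) almost at the rail and its left end still open. I'll push on gently.

```bash
python3 -m handwheel '[0,0,0,0.008,0.001,0,-1, 0,0,0,0.016,0.001,0,-1, 0,0,0,0.024,0.002,0,-1, 0,0,0,0.032,0.002,0,-1, 0,0,0,0.04,0.003,0,-1, 0,0,0,0.048,0.003,0,-1, 0,0,0,0.054,0.004,0,-1, 0,0,0,0.058,0.004,0,-1]'
python3 - <<'E'
from h import *
snap('wrist','w5')
a=cv2.imread('pics/w5.png')[20:320,250:550]
cv2.imwrite('pics/c5.png',cv2.resize(a,(600,600),interpolation=2));print(state()['tcp_pos'],state()['wrist_force'])
E
```

```text
t: 9.28
tcp_pos: [0.5627, -0.0482, 0.1403]
tool_rot: [-0.054, 1.571, 0.055]
wrist_force: [-8.4, 2.6, 1.6]
width: 0.205
[ 0.56271641 -0.0481753   0.14033772] [-6.81411114  2.12276017  1.48664377]
```

View pics/c5.png

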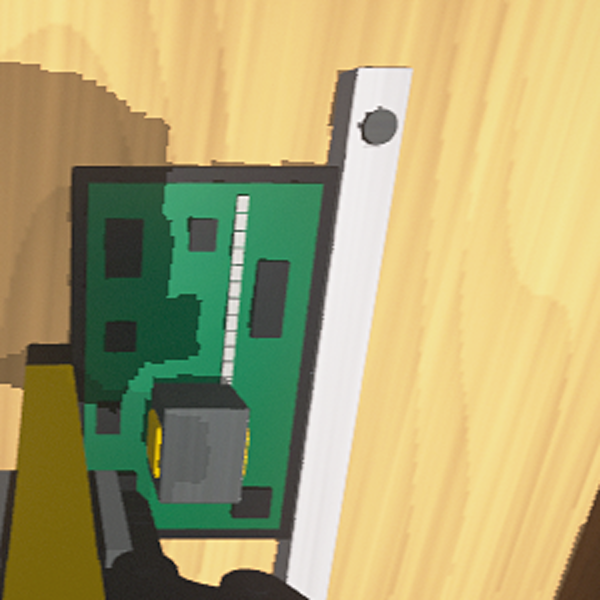

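```bash
python3 -m handwheel '[0,0,0,0.006,0,0,-1, 0,0,0,0.012,0.001,0,-1, 0,0,0,0.012,0.001,0,-1]'
python3 - <<'E'
from h import *
snap('wrist','w6')
s=cv2.imread('pics/w6.png');
print(state()['tcp_pos'],state()['wrist_force'])
a=cv2.resize(s[95:150,385:440],(385,400),interpolation=0);b=cv2.resize(s[235:310,365:440],(400,400),interpolation=0)
cv2.imwrite('pics/c6.png',np.hstack([a,b]))
E
```

```text
t: 9.7
tcp_pos: [0.5643, -0.0481, 0.1403]
tool_rot: [-0.055, 1.574, 0.055]
wrist_force: [-13.2, 1.2, 6.9]
width: 0.201
[ 0.56424509 -0.04807671  0.14029078] [-13.18068062   1.64110463   6.2545603 ]
```

View pics/c6.png

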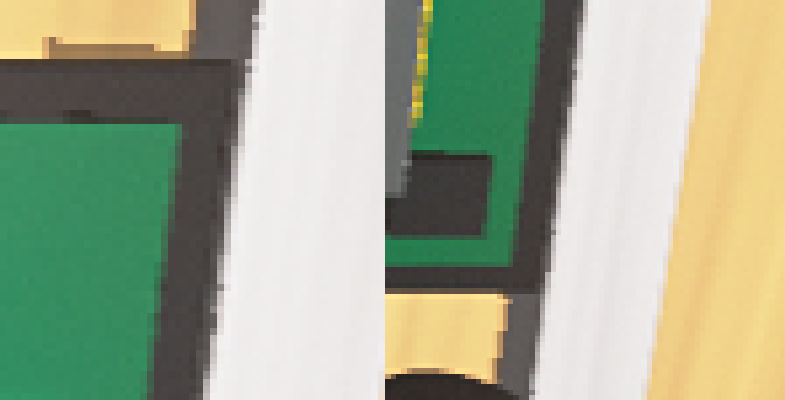

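Both ends look flush: the left corner sits at crop (240,62) and the right at (541,290), each within about 1 px of the rail, with a 13 N push. I'll back off, lift and return to the holder.

```bash
python3 -m handwheel '[0,0,0,-0.02,-0.001,0,-1, 0,0,0,-0.06,-0.004,0,-1, 0,0,0,-0.14,-0.01,0,-1, 0,0,0,-0.2,-0.01,0,-1, 0,0,0,-0.3,-0.01,0.1,-1, 0,0,0,-0.34,-0.01,0.3,-1, 0,0,0,-0.34,-0.01,0.5,-1, 0,0,0,-0.34,-0.01,0.7,-1, 0,0,0,-0.34,-0.01,0.73,-1, 0,0,0,-0.34,0.15,0.73,-1, 0,0,0,-0.34,0.35,0.73,-1, 0,0,0,-0.34,0.5,0.73,-1]'
python3 -m handwheel '[0,0,0,0,0.15,0,-1, 0,0,0.02,0,0.35,0,-1, 0,0,0.039,0,0.55,0,-1, 0,0,0.039,0,0.75,0,-1, 0,0,0.039,0,0.9,0,-1, 0,0,0.039,0,0.9,0,-1, 0,0,0.039,0,0.9,0,-1]'
python3 - <<'E'
from h import *
snap('wrist','w7'); snap('top','t7'); snap('scene','s7')
s=state(); print(s['tcp_pos'],R.from_rotvec(s['tool_rot']).as_matrix().round(3),s['width'])
a=cv2.imread('pics/w7.png')
b=cv2.imread('pics/t7.png')[145:237,250:350]
cv2.imwrite('pics/c7.png',np.hstack([cv2.resize(a[100:400,180:400],(400,545),interpolation=2),np.pad(cv2.resize(b,(400,368),interpolation=2),((0,177),(0,0),(0,0)))]))
E
```

```text
t: 11.25
tcp_pos: [0.4809, 0.0784, 0.322]
tool_rot: [-0.055, 1.57, 0.055]
wrist_force: [0.4, -0.4, -0.3]
width: 0.199
t: 12.12
tcp_pos: [0.4811, 0.3017, 0.3222]
tool_rot: [-0.152, 1.566, 0.151]
wrist_force: [0.3, -0.1, 0.0]
width: 0.199
[0.481305   0.30098453 0.3229674 ] [[ 0.    -0.19   0.982]
 [ 0.     0.982  0.19 ]
 [-1.     0.     0.   ]] 0.206238777633326
```

View pics/c7.png

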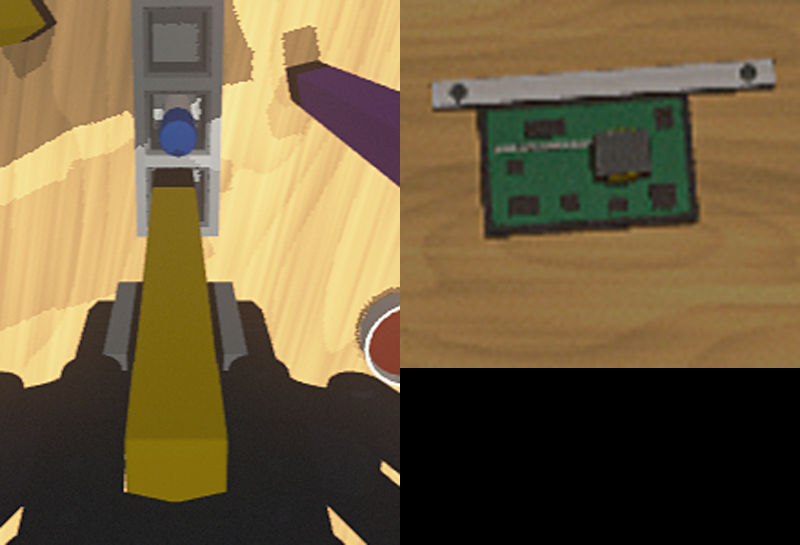

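The carrier lies flush along the rail and the transformer is still in its place. The empty compartment is at crop (178,42). I'll compute the placing shift.

```bash
python3 - <<'E'
from h import *
p=lambda x,y:(180+(x+.5)*.55-.5,100+(y+.5)*.5505-.5)
W=np.array([px2w('w7',*p(*q),.08) for q in [(147,9),(209,10),(209,74),(144,77)]]);print(W.round(4),W.mean(0))
s=load('w7')['s']['tcp_pos'];print((W.mean(0)-s)[:2]/.25,(np.array([.4725,.3605])-s[:2])/.25)
# stick bottom in the hand: centre of black lower end 
print([px2w('w7',*p(*q),s[2]-.138).round(4) for q in[(153,170),(195,170)]], w2px('w7',[s[0],s[1],s[2]-.138]))
# transformer / carrier from top
r=lambda x,y:(250+(x-400+.5)/4-.5,145+(y+.5)/4-.5)
C=np.array([px2w('top0',*r(*q),.014) for q in [(479,109),(688,94),(698,220),(487,236)]]);c=C.mean(0)
e=C[0]-C[1]+C[3]-C[2];y=e/np.linalg.norm(e);x=np.array([y[1],-y[0],0])
t=px2w('top0',*r(622,153),.044)-c;print(c,np.degrees(np.arctan2(-y[0],y[1])),'transf rel',t@x,t@y)
E
```

```text
[[0.4491 0.3762 0.08  ]
 [0.4858 0.3828 0.08  ]
 [0.4937 0.3457 0.08  ]
 [0.4544 0.3362 0.08  ]] [0.4707545  0.36023476 0.08      ]
[-0.04119792  0.23433033] [-0.03421591  0.23539128]
[array([0.4691, 0.3074, 0.1842]), array([0.4884, 0.3111, 0.1842])] [276.45432211 202.24237142]
[ 0.619564   -0.04193896  0.014     ] 4.240886052140441 transf rel 0.0005779953601192575 -0.024109770506432652
```

```bash
python3 -m handwheel '[0,0,0,-0.036,0.15,0,-1, 0,0,0,-0.036,0.237,0,-1, 0,0,0,-0.036,0.237,0,-1, 0,0,0,-0.036,0.237,-0.15,-1, 0,0,0,-0.036,0.237,-0.3,-1, 0,0,0,-0.036,0.237,-0.45,-1, 0,0,0,-0.036,0.237,-0.6,-1, 0,0,0,-0.036,0.237,-0.68,-1, 0,0,0,-0.036,0.237,-0.705,-1, 0,0,0,-0.036,0.237,-0.716,-1, 0,0,0,-0.036,0.237,-0.716,-1]'
```

```text
t: 13.65
tcp_pos: [0.4726, 0.3611, 0.1448]
tool_rot: [-0.15, 1.564, 0.151]
wrist_force: [0.2, -0.6, -0.7]
width: 0.207
```

```bash
python3 -m handwheel '[0,0,0,0,0,-0.004,-1, 0,0,0,0,0,-0.008,-1, 0,0,0,0,0,-0.008,-1]'
```

```text
t: 14.02
tcp_pos: [0.4726, 0.3615, 0.1439]
tool_rot: [-0.15, 1.563, 0.152]
wrist_force: [-1.3, -1.3, 8.9]
width: 0.205
```

The floor is touched (8.9 N), so I'll release slowly and then withdraw.

```bash
python3 -m handwheel '[0,0,0,0,0,0.003,-0.5, 0,0,0,0,0,0.003,-0.4, 0,0,0,0,0,0.003,-0.2, 0,0,0,0,0,0.003,0, 0,0,0,0,0,0.003,0.2, 0,0,0,0,0,0.003,0.2, 0,0,0,0,0,0.003,0.2, 0,0,0,0,0,0.1,0.2, 0,0,0,0,0,0.3,0.2, 0,0,0,0,0,0.5,0.2, 0,0,0,0,0,0.7,0.2, 0,0,0,0,0,0.7,0.2]'
python3 -m handwheel '[0,0,0,-0.2,0,0,0.2, 0,0,0,-0.4,0,0,0.2, 0,0,0,-0.6,0,0.0,0.2, 0,0,0,-0.7,0,0,0.2, 0,0,0,-0.7,0,0,0.2]'
python3 - <<'E'
from h import *
snap('scene','s8'); snap('top','t8')
a=cv2.imread('pics/s8.png')[130:330,180:520];b=cv2.imread('pics/t8.png')[60:260,100:350]
cv2.imwrite('pics/c8.png',np.hstack([cv2.resize(a,(440,259),interpolation=2),cv2.resize(b,(324,259),interpolation=2)]))
E
```

```text
t: 15.52
tcp_pos: [0.4728, 0.3617, 0.3213]
tool_rot: [-0.148, 1.56, 0.154]
wrist_force: [0.1, 0.2, -1.1]
width: 0.596
t: 16.15
tcp_pos: [0.2959, 0.3611, 0.3167]
tool_rot: [-0.152, 1.565, 0.153]
wrist_force: [0.7, -0.2, -0.4]
width: 0.599
```

View pics/c8.png

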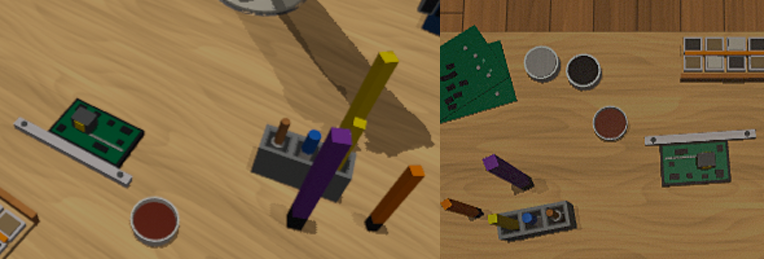

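The stick stands in its compartment, the carrier is flush, and the tools, decoys and dishes are unmoved.

```bash
python3 -c "
from bench import job_done
print(job_done())"
```

```text
the job is handed in; nothing more can be done
None
```

I drew the yellow stick out of the holder and slid the carrier against the rail with it. I then stood the stick back in its compartment, let go, withdrew the arm and handed the job in at about 16 s.

- **Flushness:** Both corners of the carrier's far edge lay within about 1 pixel (under about 1 mm) of the rail in the wrist view, with a 13 N push. The carrier's angle measured 4.2°, against 4.0° for the rail.
- **Transformer:** It measured within about 1 mm of its starting point on the carrier.
- **Stick and surroundings:** The final scene and top views showed the stick upright in its compartment, with the marker, brush, dishes and decoy sticks where they were.

No check failed or disagreed.

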